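# Set the wax pitcher's hob zone to full on the touch slider

## Task

The wax in the pouring pitcher has set: touch the round power key of the hob zone that the pitcher stands on, then put the fingertips on the smallest mark of that zone's touch slider and slide them lightly along the row of marks to the largest one, without lifting off on the way. Keep the fingertips resting on the largest mark: the program finishes while they still touch the glass there. Leave the other zone's controls alone, and do not lift, shift or tip the pitcher or anything else standing about.

Things in the scene. Friction and masses are not known exactly. Their poses are not given: they have to be found in the camera images.
- hob: double induction hob, 600 (y) x 360 (x) x 62 mm high, flat rigid black glass top, fast to the table; origin under its centre, z up; the front with the touch controls faces the robot (hob -x), +y is its left seen from the robot. Controls: white prints in the glass in one line, 45 mm behind the front edge; per zone from left to right a round key, then the slider. 0.2 N is felt, 40 N is too hard
- key_left (a point): centre of the 20 mm round power key of the left zone (seen from the robot), on the glass, 36 mm left of that zone's smallest mark. What counts as the touch is the point midway between the fingertips, fingers pointing down: within 18 mm across the line of controls and 13 mm along it
- slider_left_small (a point): centre of the smallest mark (low, left end) of the slider of the left zone (seen from the robot), on the glass. The slider is a straight row of ten bars 6 mm wide, 16 mm apart, growing from 5 mm long here to 23 mm at the right end
- slider_left_large (a point): centre of the largest mark (full, right end) of the slider of the left zone (seen from the robot), on the glass, 144 mm right of the smallest; touched when within 13 mm along the row and 18 mm across it
- zone_left (a point): centre of the 190 mm ring that marks the left zone (seen from the robot), on the glass, 175 mm behind the line of controls; the vessel on it stands within 15 mm of this centre
- key_right (a point): centre of the 20 mm round power key of the right zone (seen from the robot), on the glass, 36 mm left of that zone's smallest mark. What counts as the touch is the point midway between the fingertips, fingers pointing down: within 18 mm across the line of controls and 13 mm along it
- slider_right_small (a point): centre of the smallest mark (low, left end) of the slider of the right zone (seen from the robot), on the glass. The slider is a straight row of ten bars 6 mm wide, 16 mm apart, growing from 5 mm long here to 23 mm at the right end
- slider_right_large (a point): centre of the largest mark (full, right end) of the slider of the right zone (seen from the robot), on the glass, 144 mm right of the smallest; touched when within 13 mm along the row and 18 mm across it
- zone_right (a point): centre of the 190 mm ring that marks the right zone (seen from the robot), on the glass, 175 mm behind the line of controls; the vessel on it stands within 15 mm of this centre
- pitcher: tall steel pouring pitcher, 100 mm across, 150 mm high, spout, black handle reaching 95 mm from its axis, hard wax inside; stands on one of the two zones (either one); origin under its centre, on the glass
- saucepan: low aluminium saucepan, 152 mm across, 78 mm high, black handle reaching 210 mm to the back; stands on the other zone; origin under its centre
- spatula: spatula 200 mm long with a wooden handle, lying on the glass between the zones; origin under its middle
- candle: amber jar with set wax, wooden wick and a 94 mm metal bar across its mouth, 72 mm wide, 100 mm high in all, on the table in front of the hob; origin under its centre
- tin: round aluminium candle tin, 79 mm across, 46 mm high, on the table in front of the hob; origin under its centre
- jar: empty amber jar, 72 mm across, 85 mm high, on the table beside the hob; origin under its centre
- bottle_a: amber bottle with black cap, 50 mm across, 125 mm high, on the table beside the hob; origin under its centre
- bottle_b: second such bottle, on the table beside the hob; origin under its centre

How it is judged:
On the way, in this order (a step that is already met when the one before it is completed fails the run):
1. the round power key of the pitcher's zone is touched (contact force between the fingers and hob above 0.2 N and x of the grasp point in the frame of hob between -0.153 and -0.117 m and ((y of pitcher in the frame of hob above 0 m and y of the grasp point in the frame of hob between 0.244 and 0.272 m) or (y of pitcher in the frame of hob below 0 m and y of the grasp point in the frame of hob between -0.056 and -0.028 m))), for 0.1 s.
2. the fingertips touch the smallest mark of that zone's slider (contact force between the fingers and hob above 0.2 N and x of the grasp point in the frame of hob between -0.153 and -0.117 m and ((y of pitcher in the frame of hob above 0 m and y of the grasp point in the frame of hob between 0.209 and 0.235 m) or (y of pitcher in the frame of hob below 0 m and y of the grasp point in the frame of hob between -0.091 and -0.065 m))), for 0.04 s.
3. still on the glass a quarter of the way along the row of marks (contact force between the fingers and hob above 0.2 N and x of the grasp point in the frame of hob between -0.153 and -0.117 m and ((y of pitcher in the frame of hob above 0 m and y of the grasp point in the frame of hob between 0.174 and 0.198 m) or (y of pitcher in the frame of hob below 0 m and y of the grasp point in the frame of hob between -0.126 and -0.102 m))).
4. still on the glass halfway along the row of marks (contact force between the fingers and hob above 0.2 N and x of the grasp point in the frame of hob between -0.153 and -0.117 m and ((y of pitcher in the frame of hob above 0 m and y of the grasp point in the frame of hob between 0.138 and 0.162 m) or (y of pitcher in the frame of hob below 0 m and y of the grasp point in the frame of hob between -0.162 and -0.138 m))).
5. still on the glass three quarters of the way along the row of marks (contact force between the fingers and hob above 0.2 N and x of the grasp point in the frame of hob between -0.153 and -0.117 m and ((y of pitcher in the frame of hob above 0 m and y of the grasp point in the frame of hob between 0.102 and 0.126 m) or (y of pitcher in the frame of hob below 0 m and y of the grasp point in the frame of hob between -0.198 and -0.174 m))).
6. the fingertips rest on the largest mark (contact force between the fingers and hob above 0.2 N and x of the grasp point in the frame of hob between -0.153 and -0.117 m and ((y of pitcher in the frame of hob above 0 m and y of the grasp point in the frame of hob between 0.064 and 0.092 m) or (y of pitcher in the frame of hob below 0 m and y of the grasp point in the frame of hob between -0.236 and -0.208 m))), for 0.5 s.
At the end, for the whole second after the job is handed in: The fingertips still touch the glass (more than 0.2 N, less than 40 N) at the largest mark of the slider of the pitcher's zone (within 14 mm along the row, 18 mm across it), and every loose thing is within 15 mm of where it stood (all of step 6 and contact force between the fingers and hob below 40 N and distance of each of pitcher, saucepan, spatula, candle, jar, tin, bottle_a, bottle_b from where it was at the start of the episode below 0.015 m); the arm keeps its last pose, push and grip.
It fails at once if the fingertips are lifted off partway along the slider (raised 11 to 37 mm over the middle of its row of marks) ((y of pitcher in the frame of hob above 0 m and x of the grasp point in the frame of hob between -0.16 and -0.11 m and y of the grasp point in the frame of hob between 0.1 and 0.2 m and z of the grasp point in the frame of hob between 0.092 and 0.118 m and not (contact force between the fingers and hob above 0.2 N)) or (y of pitcher in the frame of hob below 0 m and x of the grasp point in the frame of hob between -0.16 and -0.11 m and y of the grasp point in the frame of hob between -0.2 and -0.1 m and z of the grasp point in the frame of hob between 0.092 and 0.118 m and not (contact force between the fingers and hob above 0.2 N))).
It fails at once if the other zone's power key or slider is touched (contact force between the fingers and hob above 0.2 N and x of the grasp point in the frame of hob below -0.09 m and ((y of pitcher in the frame of hob above 0 m and y of the grasp point in the frame of hob below -0.01 m) or (y of pitcher in the frame of hob below 0 m and y of the grasp point in the frame of hob above 0.05 m))).
It fails at once if the glass is pressed harder than 40 N (contact force between the fingers and hob above 40 N).
It fails at once if the pitcher, the pan or anything else that stands about is lifted, shifted by more than 15 mm or tipped (distance of any of pitcher, saucepan, spatula, candle, jar, tin, bottle_a, bottle_b from where it was at the start of the episode above 0.015 m or angle between any of pitcher, saucepan, spatula, candle, jar, tin, bottle_a, bottle_b's own z axis and vertical above 0.25 rad).
It also fails if it takes over 53 s, if anything falls off the work surface, if the arm or the gripper's body presses on something with over 40 N, if the wrist force passes 120 N, or if a joint passes its speed limit or range.

## Robot

A 7-joint arm with a two-finger parallel gripper is mounted at the origin on the work surface. World frame = base frame: x ahead of the robot, y to its left, z up, the work surface at z = 0. Lengths are in m, angles in rad, forces in N, time in s.
With the tool pointing down it reaches from about 0.4 to 0.75 m from the base axis. Payload 19.5 kg.
Tool frame: the origin (TCP) lies at the very end of the fingers, on their centre line; the grasp point (between the pads) lies 19 mm behind it (tcp_to_grasp is the z of the grasp point in the tool frame, in m); z points along the fingers, y is the line along which they close (so a half turn about z gives the same grasp; the last joint's range is limited). The gripper opens to 85 mm and grips with 20 to 120 N. Pads are 22 mm wide; open, the fingers measure 114 mm over their backs; the gripper's body (76 mm by 85 mm) begins 54 mm behind the grasp point. The pads swing forward as they close: fully open they stand 13 mm farther back than shut.
Start: joints at [-1.309, 0.707, -0.028, 1.485, 0.022, 0.951, -0.075], TCP at [0.172, 0.549, 0.207] pointing down, gripper open.
Joint ranges: [-2.71, 2.71], [-0.32, 2.16], [-1.57, 1.52], [0, 2.45], [-1.46, 4.6], [0, 2.02], [-2.83, 2.83]. Speed limits (rad/s): [1.89, 1.89, 2.57, 2.57, 3.01, 3.01, 3.01].

## Interface

Orientations are given as a unit quaternion [x, y, z, w].
In Python, from cell import * gives the robot as it stands. The module is installed in compiled form; this text tells all that it offers. Calls block until the motion is done:
- movep(position, orientation): joint-space move of the TCP to a pose.
- move_linear(position, ori=None, feed=0.15): straight line of the TCP; ori=None keeps the orientation; feed is the mean speed in m/s.
- movej(angles): joint-space move.
- set_gripper(opening): opening from 0.0 (shut) to 1.0 (fully open); the grip force is fixed at half the most; returns when the fingers have stopped.
- dwell(seconds).
- inverse_kinematics(position, orientation): joint angles nearest the present ones, or None.
- read_state(): the state.
- snapshot(name): name is "scene" or "side" or "wrist"; returns a dict with "frame" (384x512x3 uint8, red, green, blue), "range_z" (384x512 float32, m along the optical axis (not along the pixel's ray), 0 where there is no reading), "fov_y" (degrees; the focal length in pixels is half the picture's height over the tangent of half this angle, whatever the lens; pixels are square), "cx", "cy" (the principal point, pixels), "k1" (the pictures are not rectified: a ray, as slopes to the right and down, at radius r is drawn at 1 + k1 r^2 times it, then the intrinsics apply), "rvec" (rotation vector, rad) and "tvec" (3), from world to camera coordinates, as OpenCV has them; the wrist camera has in their place "tool_from_camera" (4x4, takes a point from camera to tool coordinates, whose origin is the TCP and whose axes are the flange's). Camera axes: x right, y down, z forward; pixel columns grow to the right and rows downward; lengths in m; the calibration is good to about 2 mm. A picture is of the moment at which its call begins: read the wrist's pose just before it.
A pose or a line that the arm cannot do raises PlanningError and nothing moves.
- close_job(): hands the job in; it is judged then, once.
The state is a dict: "t": time; "joint_pos": joint angles; "qd": joint speeds; "effort": joint torques, N m; "position": TCP position; "ee_rot": TCP orientation; "force": force on the tool from outside, world axes, zero at the start; "ft_torque": the same for the moment, N m; "gripper_width": opening from 0.0 (shut) to 1.0 (fully open); "gripper_force": force on a finger pad.
Only numpy, scipy, OpenCV 4.12 (cv2) and the standard library are available. Lean on these libraries where they do the work, as an engineer would, in place of code of your own. Each camera call takes 0.05 s, during which the arm holds its last target. There are 200 camera calls.

## Working session

There is one attempt and no reset: what is moved stays moved. The work goes in short steps, each a Python script; the robot and the scene stay as the last script left them, time stands still between calls to the robot, and variables do not carry over. Pictures are saved under pics/ and viewed, at most 10 in all, crops included, and the job is handed in when it is done.

```bash
mkdir -p pics; python3 - <<'E'
from cell import *
import cv2,pickle
d={}
for n in("scene","side","wrist"):
    st=read_state(); s=snapshot(n); s["st"]=st; d[n]=s
    cv2.imwrite(f"pics/{n}0.png",s["frame"][:,:,::-1])
    print(n,{k:v for k,v in s.items() if k not in("frame","range_z","st")})
print(read_state())
pickle.dump(d,open("d0.pkl","wb"))
E
```

```text
scene {'fov_y': 52.04711629870551, 'cx': 252.2328638370251, 'cy': 192.20368878161918, 'k1': -0.09285062297441866, 'rvec': array([ 2.05943169,  1.17455604, -0.53456301]), 'tvec': array([-0.27687138, -0.26776861,  1.53362818])}
side {'fov_y': 45.19952055312466, 'cx': 246.3807213843091, 'cy': 186.05175929139875, 'k1': -0.17615017577505143, 'rvec': array([ 2.46072605, -0.07251511,  0.01147367]), 'tvec': array([-0.5283694 ,  0.05133957,  1.75106627])}
wrist {'fov_y': 67.6426427286955, 'cx': 257.0558856333256, 'cy': 192.0867432447779, 'k1': 0.01882403577751532, 'tool_from_camera': array([[ 6.52626413e-04, -9.58422312e-01, -2.85352843e-01,
         7.19937534e-02],
       [ 9.99998728e-01,  1.04070611e-03, -1.20836493e-03,
         2.72551513e-04],
       [ 1.45509236e-03, -2.85351692e-01,  9.58421773e-01,
        -1.66614531e-01],
       [ 0.00000000e+00,  0.00000000e+00,  0.00000000e+00,
         1.00000000e+00]])}
{'t': 0.15, 'joint_pos': array([-1.30872179,  0.7069463 , -0.02760511,  1.48485842,  0.02201034,
        0.95087077, -0.07548782]), 'qd': array([-0.00040285,  0.00036545,  0.00138347, -0.00181787,  0.00085377,
       -0.00043402,  0.00014019]), 'effort': array([ 1.18332031e-03, -8.83292913e+01,  1.23516921e+00, -2.36188889e+01,
        1.70136534e-02,  5.38222172e-03,  1.69593982e-06]), 'position': array([0.17194319, 0.54848491, 0.20685067]), 'ee_rot': array([ 1.51300602e-01,  9.88487722e-01, -3.87789283e-04, -4.19127417e-05]), 'force': array([0.57052294, 0.20632895, 0.66791466]), 'ft_torque': array([ 0.00417713,  0.02086935, -0.01514036]), 'gripper_force': 0.0, 'gripper_width': 1.0013923833002314}
```

View pics/scene0.png

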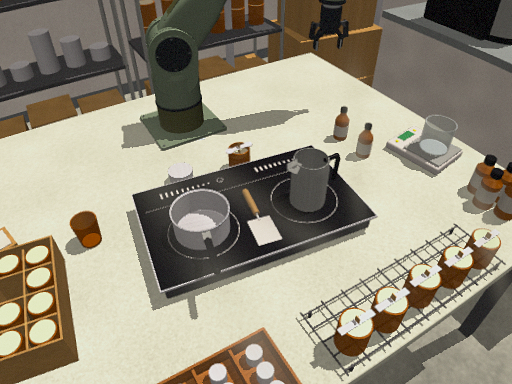

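View pics/side0.png

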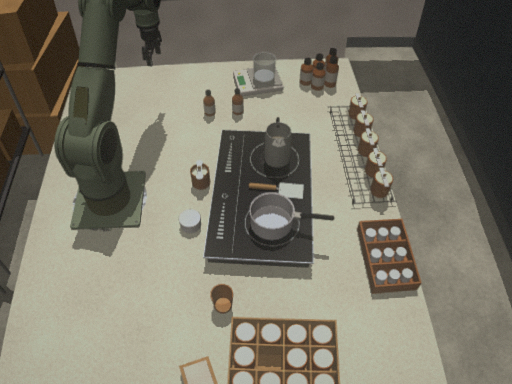

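Scene view: the pitcher is at about (312,180) on the robot's left zone (+y). The pan is on the right zone at about (200,220), and the candle and tin are at about (238,153) and (180,172). In the side view, the left slider runs along column 230, rows 137–172. I'll get a coarse hob pose from its glass outline, then refine it with the wrist camera.

```bash
cat > h.py <<'E'
import numpy as np,cv2,pickle
from scipy.spatial.transform import Rotation as R
def pose(s):
    "camera-to-world R,t"
    if "rvec" in s:
        r=cv2.Rodrigues(np.array(s["rvec"]))[0]; return r.T,-r.T@np.array(s["tvec"])
    T=s["tool_from_camera"]; q=R.from_quat(s["st"]["ee_rot"]).as_matrix()
    return q@T[:3,:3], q@T[:3,3]+s["st"]["position"]
def cast(s,px,z):
    f=192/np.tan(np.radians(s["fov_y"])/2)
    K=np.array([[f,0,s["cx"]],[0,f,s["cy"]],[0,0,1]])
    n=cv2.undistortPointsIter(np.array(px,float).reshape(-1,1,2),K,np.array([s["k1"],0,0,0.]),None,None,(3,100,1e-10)).reshape(-1,2)
    r,c=pose(s); d=np.c_[n,np.ones(len(n))]@r.T
    return (c+d*((z-c[2])/d[:,2])[:,None])[:,:2]
E
python3 - <<'E'
from h import *
d=pickle.load(open("d0.pkl","rb"))
for n in("scene","side"):
    s=d[n]; hsv=cv2.cvtColor(s["frame"],cv2.COLOR_RGB2HSV)
    m=(hsv[...,2]<60).astype(np.uint8)
    m=cv2.morphologyEx(m,cv2.MORPH_CLOSE,np.ones((5,5)))
    c={"scene":(150,230),"side":(235,245)}[n]
    nl,lab,st,ce=cv2.connectedComponentsWithStats(m)
    P={"scene":(250,180),"side":(240,175)}[n]
    l=lab[P[1],P[0]]; mm=cv2.morphologyEx((lab==l).astype(np.uint8),cv2.MORPH_OPEN,np.ones((15,15)))
    k=max(cv2.findContours(mm,cv2.RETR_EXTERNAL,cv2.CHAIN_APPROX_NONE)[0],key=cv2.contourArea)
    w=cast(s,k.reshape(-1,2),0.062).astype(np.float32)
    print(n,l,st[l],cv2.minAreaRect(w))
s=d["side"]; c=s["frame"][115:275,195:325]; cv2.imwrite("pics/crop1.png",cv2.resize(c,None,fx=3.6,fy=3.6,interpolation=cv2.INTER_CUBIC)[:,:,::-1])
E
```

```text
scene 56 [  133   149   242   149 13079] ((0.5794484615325928, -0.2678149342536926), (0.12092090398073196, 0.364803671836853), 82.93363952636719)
side 15 [ 209  131  124  136 7737] ((0.58006352186203, -0.04417183995246887), (0.6093243956565857, 0.3461247980594635), 81.90234375)
```

View pics/crop1.png

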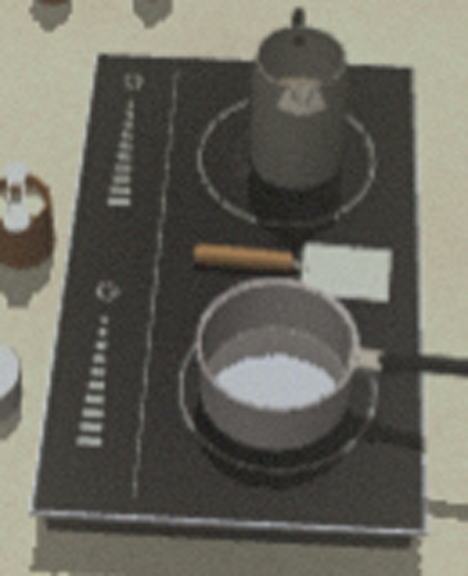

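The crop shows the left key at (134,81) and the left slider running from (129,103) to (120,197). The right key is at (108,291) and the right slider runs down to (90,440).

```bash
python3 - <<'E'
from h import *
from cell import *
d=pickle.load(open("d0.pkl","rb"));s=d["side"]
p=np.array([(134,81),(129,103),(120,197),(108,291),(104,321),(90,440)])/3.6+(195,115)-.5+.5/3.6
w=cast(s,p,0.062);print(w.round(4))
v=w[0]-w[5]; yaw=np.arctan2(-v[0],v[1]); print("yaw",yaw,np.linalg.norm(v))
q=(R.from_euler("z",yaw)*R.from_quat([0,1,0,0])).as_quat()
c=(w[0]+w[2])/2; 
set_gripper(0.0)
X=R.from_quat(q).as_matrix()[:,0]
movep([*(c-0.0*X[:2]),0.30],q); dwell(.3)
st=read_state(); s=snapshot("wrist"); s["st"]=st; pickle.dump(s,open("w1.pkl","wb"))
print(st["t"],st["position"],st["ee_rot"],st["gripper_width"])
cv2.imwrite("pics/w1.png",s["frame"][:,:,::-1])
E
```

```text
[[ 0.4842  0.2407]
 [ 0.4774  0.2065]
 [ 0.4633  0.0685]
 [ 0.4474 -0.0568]
 [ 0.4424 -0.0944]
 [ 0.4256 -0.2342]]
yaw -0.12266622879814684 0.4785245241325036
3.05 [0.47367005 0.15485891 0.29992052] [ 6.11104067e-02  9.98131011e-01  3.56966433e-06 -6.24660132e-05] -0.005426307633138974
```

View pics/w1.png

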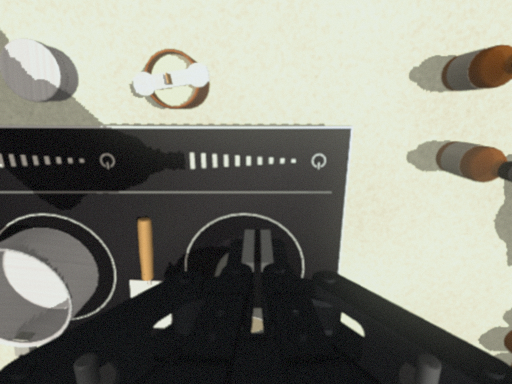

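The wrist view shows the left key at (319,160), the left slider from (293,160) for the smallest mark to (193,160) for the largest, and the right key at (107,160). I'll take the blob centroids and fit the line of marks.

```bash
python3 - <<'E'
from h import *
s=pickle.load(open("w1.pkl","rb"))
g=cv2.cvtColor(s["frame"],cv2.COLOR_RGB2GRAY)
m=np.zeros_like(g); m[145:178,:340]=(g[145:178,:340]>120)
n,lab,st,ce=cv2.connectedComponentsWithStats(m)
B=[(ce[i],st[i]) for i in range(1,n) if st[i][4]>=5]
for c,t in sorted(B,key=lambda b:-b[0][0]):
    print(c.round(1),t,cast(s,[c],0.062)[0].round(4),)
r=s["range_z"]; print(r[140,240],r[180,240])
E
```

```text
[318.5 160.4] [311 153  16  17 125] [0.4855 0.2411]
[293.  160.2] [291 158   5   5  23] [0.4807 0.2052]
[281.9 160.4] [280 158   5   6  29] [0.4792 0.1895]
[270.5 160. ] [268 157   6   7  38] [0.4766 0.1734]
[259.4 160.2] [257 156   6   9  49] [0.475  0.1576]
[248.1 160.5] [246 156   6  10  51] [0.4734 0.1416]
[237.  160.3] [235 155   5  12  58] [0.4712 0.126 ]
[225.6 160. ] [223 154   6  13  73] [0.4688 0.1099]
[214.4 160.3] [212 153   6  15  82] [0.4673 0.094 ]
[203.2 160.4] [201 153   6  16  81] [0.4655 0.0782]
[191.9 160. ] [189 152   7  17  93] [0.4631 0.0623]
[ 81.  160.3] [ 80 159   3   3   7] [ 0.4448 -0.0933]
[ 69.7 159.9] [ 68 158   4   5  15] [ 0.4424 -0.1088]
[ 58.4 159.7] [ 57 157   4   6  20] [ 0.4402 -0.1244]
[ 46.6 160. ] [ 45 157   4   7  23] [ 0.4386 -0.1408]
[ 35.  159.8] [ 33 156   5   9  30] [ 0.4365 -0.1567]
[ 23.5 159.6] [ 21 155   6  10  33] [ 0.4344 -0.1724]
[ 11.7 159.9] [  9 155   6  11  41] [ 0.4329 -0.1886]
[  0.9 161.2] [  0 154   4  13  33] [ 0.433 -0.204]
0.40054774 0.41797686
```

```bash
cat > run.py <<'E'
from h import *
from cell import *
key,sm,lg=map(np.array,([.4855,.2411],[.4807,.2052],[.4631,.0623]))
q=read_state()["ee_rot"]
def fz(): return read_state()["force"][2]
def land(xy,z,zmin,want=3.0):
    while fz()-f0<want and z>zmin:
        z-=.0007; move_linear([*xy,z],q,feed=.02); dwell(.05)
    s=read_state(); print("land",xy,"zcmd",round(z,4),"pos",s["position"].round(4),"F",s["force"].round(2)-0,"t",s["t"])
    return z
movep([*key,.09],q); move_linear([*key,.072],q,feed=.05); dwell(.4); f0=np.mean([fz() for _ in range(5)])
print("f0",f0)
z=land(key,.072,.050); dwell(.3); print(fz()-f0)
E
python3 run.py
```

```text
f0 0.613651042923199
land [0.4855 0.2411] zcmd 0.0496 pos [0.4855 0.2411 0.0496] F [ 0.35  0.17 -0.21] t 14.5167
-0.9827542693169926
```

```bash
python3 - <<'E'
from h import *
from cell import *
st=read_state(); print(st["t"],st["position"],st["force"],st["ft_torque"],st["gripper_width"],st["effort"].round(1))
w=pickle.load(open("w1.pkl","rb")); d=pickle.load(open("d0.pkl","rb"))
def world(s,u,v):
    f=192/np.tan(np.radians(s["fov_y"])/2); r,c=pose(s); z=s["range_z"][v,u]
    return (c+r@(z*np.array([(u-s["cx"])/f,(v-s["cy"])/f,1]))).round(4)
for u,v in((319,140),(240,140),(240,178),(220,60),(300,80),(420,230)): print(u,v,world(w,u,v))
for u,v in((222,150),(240,190),(215,230),(180,150)): print(u,v,world(d["side"],u,v))
s=snapshot("wrist"); s["st"]=st; a=s["frame"]; b=snapshot("side")["frame"][90:282,150:406]
b=cv2.resize(b,None,fx=1.5,fy=1.5)
o=np.zeros((384+0,512+288,3),np.uint8); o[:,:512]=a; b=b[:,:288]; o[:b.shape[0],512:]=b
cv2.imwrite("pics/chk.png",o[:,:,::-1])
E
```

```text
14.8167 [0.48550256 0.24110914 0.04960912] [ 0.55655055 -0.18889835 -0.36910323] [-0.04292151  0.02214881  0.01726336] 0.0025753863869242407 [  0.  -91.2   0.8 -13.6   0.    0.    0. ]
319 140 [0.4567 0.2437 0.062 ]
240 140 [0.4434 0.1342 0.0619]
240 178 [0.4975 0.1266 0.0617]
220 60 [ 0.3288  0.1163 -0.0006]
300 80 [ 0.3711  0.2329 -0.0013]
420 230 [6.440e-01 4.235e-01 1.000e-04]
222 150 [0.4429 0.1706 0.0627]
240 190 [ 0.5044 -0.0341  0.0611]
215 230 [ 0.4108 -0.2088  0.068 ]
180 150 [ 0.2671  0.2425 -0.0011]
```

View pics/chk.png

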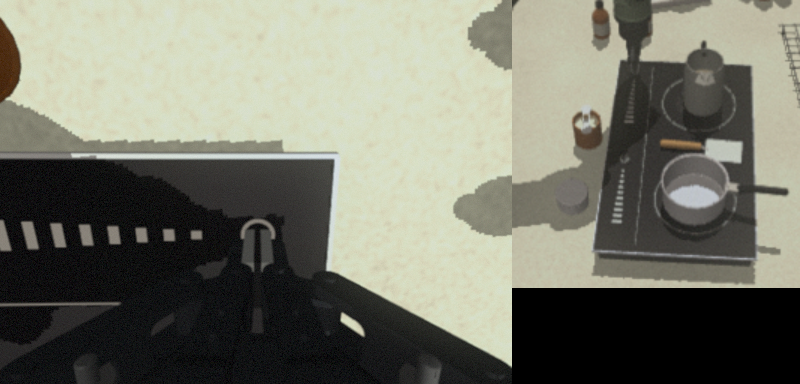

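```bash
python3 - <<'E'
from h import *
from cell import *
st=read_state(); s=snapshot("wrist"); s["st"]=st; pickle.dump(s,open("w2.pkl","wb"))
w=pickle.load(open("w1.pkl","rb"))
def world(s,u,v):
    f=192/np.tan(np.radians(s["fov_y"])/2); r,c=pose(s); z=s["range_z"][v,u]
    return (c+r@(z*np.array([(u-s["cx"])/f,(v-s["cy"])/f,1]))).round(4)
for u,v in((300,180),(300,240),(100,180),(250,180)): print("glass",u,v,world(s,u,v))
for n,a in(("w1",w),("now",s)):
  for u in(247,258,268):
    print(n,u,[(v,*(world(a,u,v)-a["st"]["position"]).round(4)) for v in range(222,246,3)])
print(st["position"],st["force"],read_state()["joint_pos"])
E
```

```text
glass 300 180 [0.4555 0.2687 0.0621]
glass 300 240 [0.4925 0.266  0.061 ]
glass 100 180 [0.4422 0.1586 0.0619]
glass 250 180 [0.4523 0.2412 0.0619]
w1 247 [(222, np.float64(0.0932), np.float64(-0.0272), np.float64(-0.238)), (225, np.float64(0.0974), np.float64(-0.0277), np.float64(-0.2365)), (228, np.float64(0.1026), np.float64(-0.0284), np.float64(-0.237)), (231, np.float64(-0.0103), np.float64(-0.0041), np.float64(0.0288)), (234, np.float64(-0.0108), np.float64(-0.0039), np.float64(0.0335)), (237, np.float64(-0.0107), np.float64(-0.0037), np.float64(0.0368)), (240, np.float64(-0.0107), np.float64(-0.0036), np.float64(0.0403)), (243, np.float64(-0.0112), np.float64(-0.0034), np.float64(0.0446))]
w1 258 [(222, np.float64(0.095), np.float64(-0.0106), np.float64(-0.2374)), (225, np.float64(0.0997), np.float64(-0.0112), np.float64(-0.2371)), (228, np.float64(0.1046), np.float64(-0.0118), np.float64(-0.2371)), (231, np.float64(-0.0099), np.float64(0.0017), np.float64(0.0294)), (234, np.float64(-0.0102), np.float64(0.0017), np.float64(0.0338)), (237, np.float64(-0.0099), np.float64(0.0017
[... 1820 characters left out ...]
 [(222, np.float64(-0.007), np.float64(0.0073), np.float64(0.012)), (225, np.float64(-0.0052), np.float64(0.0071), np.float64(0.0123)), (228, np.float64(-0.0039), np.float64(0.0069), np.float64(0.0136)), (231, np.float64(-0.0094), np.float64(0.0069), np.float64(0.0299)), (234, np.float64(-0.0088), np.float64(0.0068), np.float64(0.0322)), (237, np.float64(-0.01), np.float64(0.0067), np.float64(0.0382)), (240, np.float64(-0.0099), np.float64(0.0066), np.float64(0.0413)), (243, np.float64(-0.0097), np.float64(0.0064), np.float64(0.044))]
[0.48552053 0.24111813 0.049627  ] [-0.68968361  0.59666591  0.43608516] [-0.48922015  0.89288368 -0.05821871  1.76201409  0.0964636   0.48959833
  0.83752086]
```

At the reported TCP z of 0.0496, the depth data puts the visible fingertip ends about 28 mm above that point, so roughly 16 mm over the glass. That explains the missing contact. The xy position is fine, so I'll keep descending under a force guard.

```bash
cat > run2.py <<'E'
from h import *
from cell import *
key,sm,lg=map(np.array,([.4855,.2411],[.4807,.2052],[.4631,.0623]))
q=(R.from_euler("z",-.12267)*R.from_quat([0,1,0,0])).as_quat()
f0=.2
def fz(): return np.mean([read_state()["force"][2] for _ in range(10)])-f0
def land(xy,z,zmin,want=3.0,step=.0005):
    while fz()<want and z>zmin:
        z-=step; move_linear([*xy,z],q,feed=.02)
    s=read_state(); print("land",xy,"zcmd",round(z,4),"pos",s["position"].round(4),"F",fz().round(2),"t",s["t"])
    return z
E
python3 - <<'E'
from run2 import *
print(fz())
z=land(key,.0496,.024,want=2.0); dwell(.25); print(fz(), read_state()["force"])
E
```

```text
0.2808927941235576
land [0.4855 0.2411] zcmd 0.0376 pos [0.4855 0.2411 0.038 ] F 9.8 t 20.9667
8.680620633564265 [-1.1989498  -0.40388663  8.88062063]
```

Contact at commanded z 0.0376 with 8.7 N, held for 0.25 s. Next I'll make a small hop to the smallest mark, then slide with force correction.

```bash
python3 - <<'E'
from run2 import *
move_linear([*key,.043],q,feed=.05); move_linear([*sm,.043],q,feed=.05); move_linear([*sm,.0385],q,feed=.03)
z=land(sm,.0385,.034,want=4,step=.0003); dwell(.15)
for k in np.linspace(0,1,13)[1:]:
    f=fz(); z+=np.clip((f-8)*.00004,-.0004,.0004)
    move_linear([*(sm+k*(lg-sm)),z],q,feed=.04)
    print(round(k,2),round(z,5),round(f,1),end=" | ")
dwell(.8); s=read_state(); print("\nend",fz(),s["force"],s["position"],s["t"])
w=snapshot("wrist")["frame"]; cv2.imwrite("pics/end.png",w[:,:,::-1])
E
```

```text
land [0.4807 0.2052] zcmd 0.0376 pos [0.4807 0.2052 0.038 ] F 10.74 t 23.4
0.08 0.03772 10.9 | 0.17 0.03771 7.9 | 0.25 0.0377 7.6 | 0.33 0.03768 7.5 | 0.42 0.03768 8.1 | 0.5 0.03772 9.0 | 0.58 0.03769 7.2 | 0.67 0.03772 8.7 | 0.75 0.03769 7.4 | 0.83 0.03768 7.9 | 0.92 0.03766 7.4 | 1.0 0.03768 8.5 | 
end 7.740784002851728 [ 0.30685237 -0.99661793  7.940784  ] [0.46357626 0.0620651  0.0379514 ] 29.75
```

View pics/end.png

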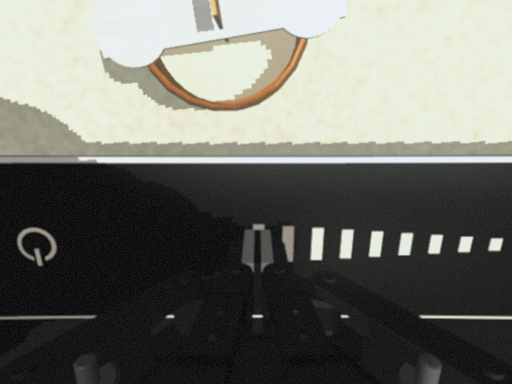

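The fingertips cover the largest mark at about (258,240), the other nine bars run off to the right, and the candle hasn't been touched. Contact is steady at about 8 N, so I'm handing in.

```bash
python3 -c "
from cell import *
print(close_job())"
```

```text
the job is handed in; nothing more can be done
None
```

I touched the left zone's power key (the pitcher's zone), slid the fingertips from the smallest to the largest mark at about 7–11 N without lifting, and handed the job in with them resting on the largest mark at about 8 N; no verdict came back.

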